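# Nest the sample cups and press the split capsule shut on its dowels

## Task

Pack the metal sample capsule: stand the wide cup upright in the round pocket of the capsule's lower half on the sprung stand, then stand the narrow cup upright inside the wide one. Then lower the bell-shaped upper half onto the two dowels until the halves meet flush, and with the fingers on the upper half press the closed capsule down so that its springs are at least half compressed. Finish while still holding it pressed down (do not let go), and do not knock the other things on the bench out of place.

Things in the scene. Friction and masses are not known exactly. Their poses are not given: they have to be found in the camera images.
- stand: fixed pressing stand: a flat grey base plate 100 x 144 x 18 mm with four small springs, carrying the capsule's lower half. Origin: centre of its underside on the bench; z up; y (long side) is the line through the two dowels, x is across it
- lower (a joint): how far the capsule's lower half (aluminium block 84 x 128 x 34 mm, round pocket 59 mm wide and 24 mm deep, two dowels on top) is pressed down on its springs, in m: 0 = up, as at the start; 0.012 = on the stop. Springs 800 N/m, preloaded: they carry the cups and upper half without sinking; on top of these, about 3 N start it, 8 N give 6 mm, 12 N give 12 mm
- parting_face (a point): centre of the top face of the lower half, above the middle of the pocket; 68 mm above the bench at the start, moves down with the lower half. Axes as the stand: the two dowels (10 mm thick, 18 mm high above this face, the upper 6 mm tapered to 4 mm) stand at y = +49 and -49 mm
- pocket_floor (a point): centre of the pocket's floor, 24 mm below the parting face (44 mm above the bench at the start), same axes
- upper: loose aluminium upper half, flange down: flange 80 (x) x 122 (y) x 12 mm, through holes 13 mm wide at y = +49 and -49 mm; hollow bell 76 mm across (68 inside, 57 clear height above the flange's underside); on top a grip bar 24 mm thick (x), 56 mm long (y), from 62 to 90 mm height. About 0.35 kg. Origin: centre of the flange's underside. Fits either way round
- cup_wide: the wide, lower cup: open, steel, loose, 55 mm across the rim, 46 mm across the foot, 46 mm high, wall 3 mm, floor 4 mm thick (inner floor about 40 mm wide), standing upright. In the pocket its rim stands 22 mm above the parting face. Origin: centre of its underside
- cup_narrow: the narrow, taller cup: open, steel, loose, 35 mm across the rim, 28 mm across the foot, 64 mm high, wall 3 mm, standing upright. Nested, its rim stands 22 mm above the wide cup's rim. Origin: centre of its underside
- microscope_2: the bench microscope, fixed, tall (over 0.35 m), at the back left of the work: it fills about x 0.58 to 0.82, y 0.18 to 0.45 in the robot's base frame; keep the arm and the gripper clear of it, passing on the near side
- petri: bystander: petri dish 60 mm wide, 14 mm high, loose; origin under its centre
- vial: bystander: sample vial 24 mm wide, 54 mm high, loose; origin under its centre
- canister: bystander: clear canister with black lid, 37 mm wide, 57 mm high, loose; origin under its centre
- funnel: bystander: small funnel standing upside down, 70 mm wide, 78 mm high, loose; origin under its centre
- bottle: bystander: brown dropper bottle, 27 mm wide, 84 mm high, loose; origin under its centre
- tape: bystander: roll of tape 96 mm wide, 25 mm high, loose; origin under its centre

How it is judged:
By the outcome, as a careful person would: the job done as asked, in the order asked, and still so for the second after the job is handed in, while the arm keeps its last pose, push and grip.
It also fails if it takes over 69 s, if anything falls off the work surface, if the arm or the gripper's body presses on something with over 40 N, if the wrist force passes 120 N, or if a joint passes its speed limit or range.

## Robot

A 6-joint arm with a two-finger parallel gripper is mounted at the origin on a cart in front of the work surface, level with it; the furniture and walls round the work are solid. World frame = base frame: x ahead of the robot, y to its left, z up, the work surface at z = 0. Lengths are in m, angles in rad, forces in N, time in s.
With the tool pointing down it reaches from about 0.25 to 0.775 m from the base axis. Payload 4 kg.
Tool frame: the origin (TCP) lies midway between the tips of the shut fingers; the grasp point (between the pads) lies 19 mm behind it; z points along the fingers, y is the line along which they close (so a half turn about z gives the same grasp; the last joint's range is limited). The gripper opens to 94 mm and grips with 3 to 60 N. Pads are 16 mm wide; open, the fingers measure 119 mm over their backs; the gripper's body (75 mm by 177 mm) begins 78 mm behind the grasp point.
Start: joints at [1.024, 0.087, 1.371, -0, 1.684, -0.103], TCP at [0.236, 0.497, 0.206] pointing down, gripper open.
Joint ranges: [-3.1, 3.1], [-0.76, 2.03], [0.27, 2.55], [-1.08, 4.22], [0.17, 2.65], [-2.57, 2.57]. Speed limits (rad/s): [2.79, 2.79, 3.14, 3.14, 3.14, 3.14].

## Interface

Orientations are given as [roll, pitch, yaw] about the fixed x, y, z axes, in that order (R = Rz(yaw) Ry(pitch) Rx(roll)).
In Python, from bench import robot gives the robot as it stands.
- The arm moves only by the tool servo_tool, never from a script. Its argument "moves" is a list of rows, each a list of 5 numbers: the shift along the tool's x, y, z in units of 25 mm (1.0 is 25 mm), then the turn about the tool's z in units of 6 degrees (1.0 is 6 degrees), then the closure, from 0 (fully open) to 1 (shut). In form: [[dx, dy, dz, yaw, gripper], ...]. A call has 1 to 10 rows; each row is the pose to reach, as a shift and turn from the pose commanded when the call began, along the tool's axes at that moment; what a row does not reach only later rows make up. A row lasts 1/12 s, in which the tool goes at most 41.7 mm and 7.16 degrees, less where a joint would pass 70% of its speed; a pose out of reach is approached as far as the arm can. A call with a gripper value outside its range is refused whole. The fingers move at their own pace and stop on an object; the grip force is fixed at half the most. Time passes only in rows, so rows that repeat a pose let the fingers close. It gives the time, the measured TCP pose, the force, the opening and the grip force at its end, in the units of the state.
- robot.get_obs(): the state, without advancing time (a new reading comes with each control period).
- robot.snapshot(name): name is "side" or "top" or "wrist"; returns a dict with "image" (480x640x3 uint8, blue, green, red), "fx", "fy", "cx", "cy" (pixels), "eye" and "orientation" of the camera in the world; the wrist camera has in their place "T_tool_cam" (4x4, takes a point from camera to tool coordinates, whose origin is the TCP and whose axes are the flange's). Camera axes: x right, y down, z forward; pixel columns grow to the right and rows downward; lengths in m; the calibration is good to about 2 mm. A picture is of the moment at which its call begins: read the wrist's pose just before it. There is no depth.
- robot.close_job(): hands the job in; it is judged then, once.
The state is a dict: "time": time; "joint_positions": joint angles; "qvel": joint speeds; "joint_torque": joint torques, N m; "tool_pos": TCP position; "ee_rot": TCP orientation; "wrist_force": force on the tool from outside, world axes, zero at the start; "wrist_torque": the same for the moment, N m; "width": finger opening in m; "finger_force": force on a finger pad.
Only numpy, scipy, OpenCV 4.12 (cv2) and the standard library are available. Lean on these libraries where they do the work, as an engineer would, in place of code of your own. Each camera call takes 0.05 s, during which the arm holds its last target. There are 200 camera calls.

## Working session

There is one attempt and no reset: what is moved stays moved. The work goes in short steps, Python scripts to look and compute and a tool call to move; the robot and the scene stay as the last step left them, time stands still between calls to the robot, and variables do not carry over. Pictures are saved under pics/ and viewed, at most 10 in all, crops included, and the job is handed in when it is done.

Besides the shell and the picture viewer there is one more tool, called after ">>>" by a JSON object that holds its "fn" and its "kwargs". servo_tool: Moves the arm, as the interface text tells. Its arguments: {"type":"object","properties":{"moves":{"type":"array"}},"required":["moves"]}

```bash
ls; mkdir -p pics; python3 - <<'E'
from bench import robot
import cv2,pickle,numpy as np
o=robot.get_obs(); print(o)
for n in ("top","side"):
    s=robot.snapshot(n); pickle.dump(s,open(n+'.pkl','wb')); cv2.imwrite(f'pics/{n}0.png',s['image'])
    print(n,{k:v for k,v in s.items() if k!='image'})
E
```

```text
pics
{'time': 0.0, 'joint_positions': array([ 1.02389021e+00,  8.79503298e-02,  1.37226538e+00, -1.83502875e-05,
        1.68360344e+00, -1.03088830e-01]), 'qvel': array([-0.00156591, -0.00145562, -0.00019619,  0.00138913, -0.00153767,
        0.00024038]), 'joint_torque': array([ 1.60624266e-03, -3.40192688e+01, -3.02424431e+01,  7.17743835e-02,
        3.32570518e-02, -1.80751240e-04]), 'tool_pos': array([0.2358765 , 0.49623309, 0.2043011 ]), 'ee_rot': array([-3.13937609e+00, -2.10979778e-04,  2.69777309e+00]), 'wrist_force': array([-0.17146162,  0.05219668,  0.05113455]), 'wrist_torque': array([-0.02854337, -0.00857219, -0.01495338]), 'finger_force': 0.0, 'width': 0.09416533962078773}
top {'fx': 553.3869398665281, 'fy': 553.3869398665281, 'cx': 322.5911224912346, 'cy': 242.02577488736546, 'eye': array([3.68366840e-01, 9.63189264e-04, 1.47762241e+00]), 'orientation': array([-2.9689737 , -0.01084669, -1.58074448])}
side {'fx': 441.7039258716189, 'fy': 441.7039258716189, 'cx': 317.57579422483116, 'cy': 243.34696453703705, 'eye': array([0.45372763, 0.95824327, 0.51746706]), 'orientation': array([-1.98118896,  0.00465213, -2.97674544])}
```

View pics/top0.png

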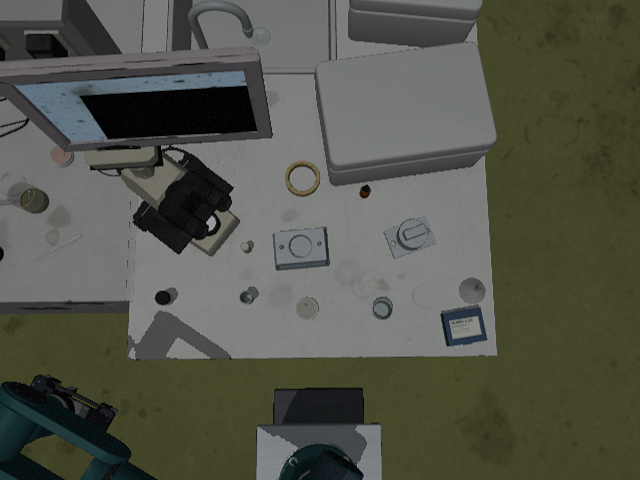

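View pics/side0.png

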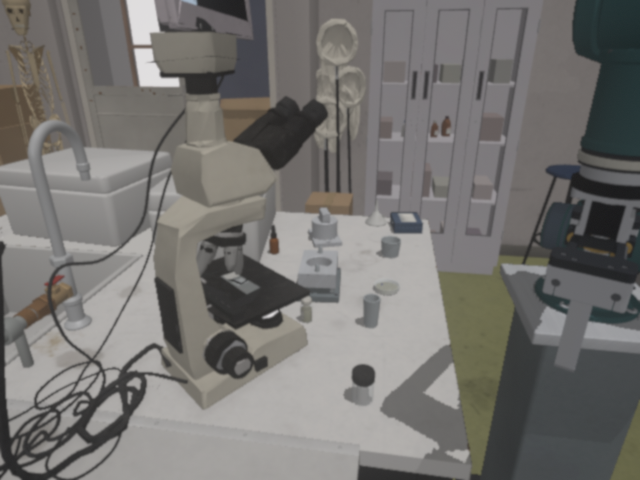

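The top view shows the lower half at about (301,248), the upper half at (410,236), the wide cup at (382,307) and the narrow cup at (248,296). In the side view the same things are at (320,270), (325,232), (390,247) and (371,311).

```bash
cat > h.py <<'E'
from bench import robot
import cv2,pickle,numpy as np
from scipy.spatial.transform import Rotation as R
def rot(e): return R.from_euler('xyz',e).as_matrix()
def cam(s,o=None):
    if 'eye' in s: return np.array(s['eye']),rot(s['orientation'])
    T=np.array(s['T_tool_cam']); Rt=rot(o['ee_rot'])
    return np.array(o['tool_pos'])+Rt@T[:3,3],Rt@T[:3,:3]
def ray(s,px,o=None):
    e,Rm=cam(s,o); d=Rm@np.array([(px[0]-s['cx'])/s['fx'],(px[1]-s['cy'])/s['fy'],1]); return e,d/np.linalg.norm(d)
def onz(s,px,z,o=None):
    e,d=ray(s,px,o); return e+d*(z-e[2])/d[2]
def tri(*rays):
    A=np.zeros((3,3));b=np.zeros(3)
    for e,d in rays:
        P=np.eye(3)-np.outer(d,d);A+=P;b+=P@e
    X=np.linalg.solve(A,b); return X,[np.linalg.norm((np.eye(3)-np.outer(d,d))@(X-e)) for e,d in rays]
def proj(s,X,o=None):
    e,Rm=cam(s,o); p=Rm.T@(np.array(X)-e); return np.array([s['fx']*p[0]/p[2]+s['cx'],s['fy']*p[1]/p[2]+s['cy']])
def shot(name):
    o=robot.get_obs(); s=robot.snapshot('wrist'); pickle.dump((s,o),open(name+'.pkl','wb')); cv2.imwrite(f'pics/{name}.png',s['image']); return s,o
def load(n): return pickle.load(open(n+'.pkl','rb'))
def rel(o,X,yaw=None):
    "move units from measured pose to TCP target X (world), tool yaw"
    d=rot(o['ee_rot']).T@(np.array(X)-o['tool_pos'])/0.025
    t=None if yaw is None else np.degrees(((o['ee_rot'][2]-yaw)+np.pi/2)%np.pi-np.pi/2)/6
    return d.round(2),t
E
python3 - <<'E'
from h import *
s=load('top')
for n,p,z in [('lower',(301,245),.068),('upper',(414,231),.09),('wide',(382,303),.046),('narrow',(252,291),.064),('vial',(247,246),.02),('petri',(307,308),.014),('can',(163,297),.057),('fun',(472,290),.03),('bottle',(365,191),.03),('tape',(302,179),.02),('boxbl',(441,312),.03)]: print(n,onz(s,p,z).round(3))
w=robot.snapshot('wrist'); print({k:v for k,v in w.items() if k!='image'})
im=s['image']
def c(x,y): return cv2.resize(im[y-37:y+38,x-50:x+50],(400,300),interpolation=cv2.INTER_CUBIC)
cv2.imwrite('pics/comp.png',np.vstack([np.hstack([c(301,248),c(410,236)]),np.hstack([c(382,307),c(248,290)])]))
E
```

```text
lower [0.607 0.039 0.068]
upper [ 0.637 -0.251  0.09 ]
wide [ 0.457 -0.169  0.046]
narrow [0.489 0.164 0.064]
vial [0.613 0.184 0.02 ]
petri [0.448 0.025 0.014]
can [0.477 0.392 0.057]
fun [ 0.49  -0.408  0.03 ]
bottle [ 0.76  -0.133  0.03 ]
tape [0.797 0.037 0.02 ]
boxbl [ 0.433 -0.324  0.03 ]
{'fx': 335.78276713920195, 'fy': 335.78276713920195, 'cx': 312.2903837702664, 'cy': 236.42763144347256, 'T_tool_cam': array([[ 8.79245793e-05, -9.71494693e-01, -2.37061288e-01,
         6.92823680e-02],
       [ 9.99999978e-01,  1.30833125e-04, -1.65269960e-04,
        -5.26182945e-04],
       [ 1.91574358e-04, -2.37061268e-01,  9.71494683e-01,
        -1.79440179e-01],
       [ 0.00000000e+00,  0.00000000e+00,  0.00000000e+00,
         1.00000000e+00]])}
```

View pics/comp.png

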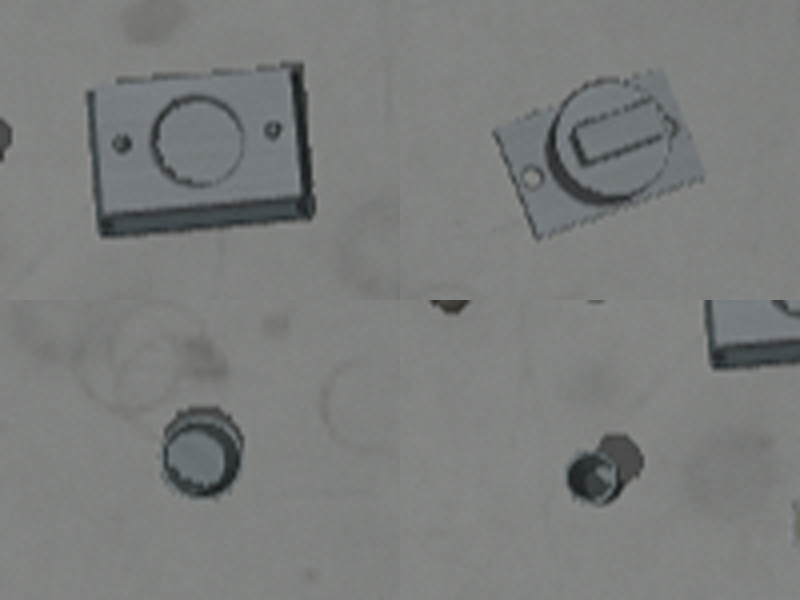

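The zoomed crops show the stand turned about +5° and the upper half about +20°. Both cups are upright, with rims near full-frame (382,310) for the wide and (246,297) for the narrow. Next I move the wrist camera over the work.

>>> {"fn": "servo_tool", "kwargs": {"moves": [[-1.5,-1.5,-0.3,1,0],[-3,-3,-0.6,2,0],[-4.5,-4.5,-1,3,0],[-6,-6,-1.2,4,0],[-7,-7,-1.5,5,0],[-8,-8,-1.8,6,0],[-9,-9,-1.8,7,0],[-10,-10,-1.8,8,0],[-11,-11,-1.8,9,0],[-12,-12,-1.8,9.9,0]]}}

```text
time: 0.98
tool_pos: [0.3747, 0.1053, 0.2507]
ee_rot: [3.14, -0.0, 1.657]
wrist_force: [0.6, 0.9, -0.7]
width: 0.094
finger_force: 0.0
```

>>> {"fn": "servo_tool", "kwargs": {"moves": [[-1.2,0.4,0,0,0],[-2.6,0.8,0,0,0],[-4,1.2,0,0,0],[-5.4,1.7,0,0,0],[-6.7,2.1,0,0,0],[-7.7,2.4,0,0,0],[-8.5,2.8,0,0,0],[-9,3,0,0,0],[-9.2,3,0,0,0],[-9.2,3,0,0,0]]}}

```text
time: 1.82
tool_pos: [0.4699, -0.1155, 0.2499]
ee_rot: [-3.14, -0.001, 1.66]
wrist_force: [-0.1, -1.2, -0.2]
width: 0.094
finger_force: 0.0
```

```bash
python3 - <<'E'
from h import *
s,o=shot('w1'); print(o['tool_pos'],o['ee_rot'],o['qvel'].round(3))
for n,X in dict(lower=(.607,.039,.068),upper=(.637,-.251,.09),wide=(.44,-.17,.046),narrow=(.472,.18,.064)).items(): print(n,proj(s,X,o).round())
E
```

```text
[ 0.46986276 -0.11548491  0.24986851] [-3.14024980e+00 -8.73808534e-04  1.66006352e+00] [ 0.031 -0.026  0.011  0.012  0.009  0.014]
lower [465.  79.]
upper [449. 353.]
wide [284. 258.]
narrow [ 345. -104.]
```

View pics/w1.png

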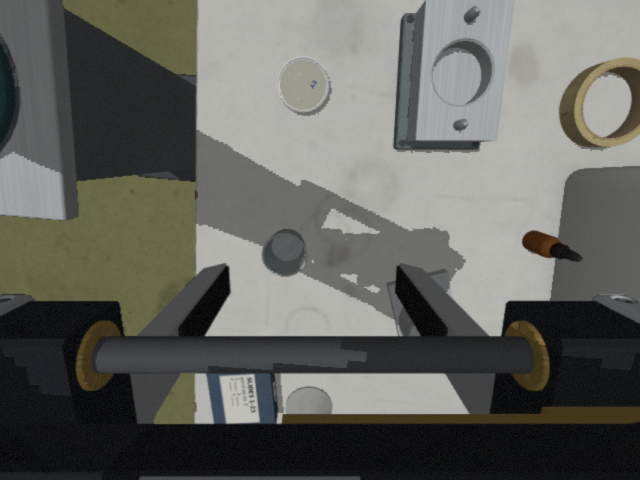

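w1 shows the wide cup at (285,252), the pocket at (463,73), the dowel tips at (472,15) and (460,124), and the petri dish at (304,84). The fingers partly hide the upper half at about (425,305).

```bash
cat >> h.py <<'E'
def hough(im,c,r0,r1,w=60,k=4,p2=18):
    x,y=int(c[0]),int(c[1]); g=cv2.cvtColor(im[max(0,y-w):y+w,max(0,x-w):x+w],cv2.COLOR_BGR2GRAY)
    g=cv2.createCLAHE(3,(2,2)).apply(cv2.resize(g,None,fx=k,fy=k,interpolation=cv2.INTER_CUBIC)); g=cv2.GaussianBlur(g,(0,0),k/2)
    C=cv2.HoughCircles(g,cv2.HOUGH_GRADIENT,1,8,param1=80,param2=p2,minRadius=int(r0*k),maxRadius=int(r1*k))
    if C is None: return []
    return np.array([[(a+.5)/k+max(0,x-w)-.5,(b+.5)/k+max(0,y-w)-.5,r/k] for a,b,r in C[0][:4]]).round(1)
E
python3 - <<'E'
from h import *
s,o=load('w1'); t=load('top')
print('w1 wide',hough(s['image'],(285,252),18,30)); print('w1 pocket',hough(s['image'],(463,73),22,36))
print('top wide',hough(t['image'],(382,309),7,13,20,8)); print('top narrow',hough(t['image'],(247,297),4,10,20,8)); print('top pocket',hough(t['image'],(300,246),8,14,20,8))
for n,a,b in [('wide',(285,252),(382.5,309.5)),('pocket',(463,73),(300.5,245)),('dowelL',(472.5,14),(281.5,246.5)),('dowelR',(460,124),(319.5,242.5))]:
    X,e=tri(ray(s,a,o),ray(t,b)); print(n,X.round(4),np.round(e,4))
print(onz(s,(285,252),.046,o),onz(t,(382.5,309.5),.046))
E
```

```text
w1 wide [[283.8 254.5  21.9]
 [286.8 246.5  18.4]
 [284.8 251.8  23.8]
 [285.8 254.2  23.9]]
w1 pocket [[464.5  66.5  25.9]
 [455.8  72.2  24.8]
 [461.8  69.5  29.8]
 [462.5  71.5  31.2]]
top wide [[381.9 310.    9.8]
 [382.6 308.6  12.2]]
top narrow []
top pocket [[300.  246.   10. ]
 [299.  245.6   9. ]
 [301.1 247.   13.6]
 [298.1 244.9  10. ]]
wide [ 0.4401 -0.1719  0.0175] [0.0019 0.0019]
pocket [0.6046 0.0418 0.0709] [0.0022 0.0022]
dowelL [0.5993 0.0895 0.0817] [0.0018 0.0018]
dowelR [ 0.6111 -0.0063  0.0697] [0.0028 0.0028]
[ 0.4401954  -0.16237897  0.046     ] [ 0.44025441 -0.1695361   0.046     ]
```

>>> {"fn": "servo_tool", "kwargs": {"moves": [[-0.6,-0.4,1,0,0],[-1.2,-0.9,2.2,0,0],[-1.7,-1.3,3.4,0,0],[-1.9,-1.38,4.3,0,0],[-1.9,-1.38,4.8,0,0],[-1.9,-1.38,4.8,0,0]]}}

```text
time: 2.37
tool_pos: [0.4375, -0.1633, 0.1271]
ee_rot: [-3.136, -0.004, 1.662]
wrist_force: [0.9, -0.5, -0.9]
width: 0.094
finger_force: 0.0
```

```bash
python3 - <<'E'
from h import *
s,o=shot('w2'); print(o['tool_pos'],o['ee_rot'])
p=proj(s,(.44,-.166,.046),o); print(p, hough(s['image'],p,28,45,60,3))
x,y=map(int,p); c=s['image'][y-75:y+75,x-100:x+100]; print(x-100,y-75)
cv2.imwrite('pics/w2c.png',cv2.resize(c,None,fx=3,fy=3,interpolation=cv2.INTER_CUBIC))
E
```

```text
[ 0.4374647  -0.16329783  0.12705494] [-3.13611092 -0.00417034  1.66201402]
[316.95005237 246.17576042] [[317.8 245.5  31.9]
 [313.5 245.2  31.7]
 [315.5 247.5  34.6]
 [320.5 244.8  36.2]]
216 171
```

View pics/w2c.png

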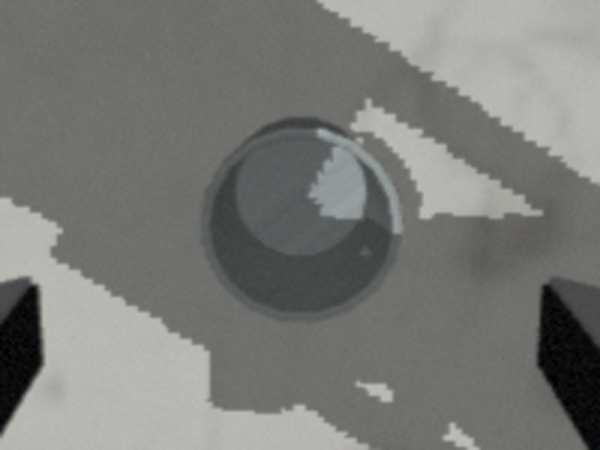

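The rim circle sits at full-frame (316.7,245.7) with radius 33 px, matching the estimate (0.440, -0.166, 0.046). Going down to grip at the rim.

>>> {"fn": "servo_tool", "kwargs": {"moves": [[-0.1,0.1,1,0,0],[-0.1,0.1,2,0,0],[-0.1,0.1,3,0,0],[-0.1,0.1,3.7,0,0],[-0.1,0.1,3.9,0,0],[-0.1,0.1,3.9,0,0.3],[-0.1,0.1,3.9,0,0.5],[-0.1,0.1,3.9,0,0.6],[-0.1,0.1,3.9,0,0.6],[-0.1,0.1,3.9,0,0.6]]}}

```text
time: 3.25
tool_pos: [0.4437, -0.1682, 0.0344]
ee_rot: [3.139, 0.001, 1.661]
wrist_force: [-0.0, -0.4, 0.3]
width: 0.0644
finger_force: 0.0
```

>>> {"fn": "servo_tool", "kwargs": {"moves": [[0,0,0.1,0,0.6],[0,0,0.2,0,0.6],[0,0,0.2,0,0.6]]}}

```text
time: 3.5
tool_pos: [0.4431, -0.1682, 0.0296]
ee_rot: [3.141, 0.001, 1.661]
wrist_force: [-2.7, 0.5, 8.8]
width: 0.0524
finger_force: 30.0
```

```bash
python3 - <<'E'
from h import *
o=robot.get_obs(); print(o['tool_pos'],o['ee_rot'],o['width'])
s,o=shot('w3');print(o['tool_pos'])
E
```

```text
[ 0.44310022 -0.16816258  0.02959733] [3.14080318e+00 7.79483406e-04 1.66116939e+00] 0.05236791265584684
[ 0.44310022 -0.16816258  0.02959733]
```

>>> {"fn": "servo_tool", "kwargs": {"moves": [[0,0,-1,0,0.6],[0,0,-2.2,0,0.6],[0,0,-3.6,0,0.6],[0.5,1,-4.8,0,0.6],[1.2,2.2,-5.3,0,0.6],[1.9,3.4,-5.3,0,0.6],[2.6,4.6,-5.3,0,0.6],[3.3,5.8,-5.3,0,0.6],[4,6.7,-5.3,0,0.6],[4.1,6.9,-5.3,0,0.6]]}}

```text
time: 4.38
tool_pos: [0.6075, -0.0468, 0.159]
ee_rot: [-3.142, -0.002, 1.665]
wrist_force: [0.0, -1.3, -1.1]
width: 0.0525
finger_force: 30.0
```

>>> {"fn": "servo_tool", "kwargs": {"moves": [[0,0,0,0,0.6],[0,0,0,0,0.6]]}}

```text
time: 4.55
tool_pos: [0.6047, -0.0505, 0.1596]
ee_rot: [-3.14, 0.0, 1.661]
wrist_force: [-0.5, -0.3, -1.2]
width: 0.0525
finger_force: 30.0
```

```bash
python3 - <<'E'
from h import *
s,o=shot('w4'); print(o['tool_pos'],o['ee_rot'],o['width'],o['qvel'].round(3))
for X in [(.605,.0417,.068),(.6,.0905,.086),(.609,-.007,.086)]:print(proj(s,X,o))
E
```

```text
[ 0.60468716 -0.05049217  0.15964004] [-3.13971553e+00  1.67239131e-04  1.66127146e+00] 0.05252532944193972 [-0.022 -0.024  0.014 -0.001  0.     0.   ]
[325.11536404 123.06633165]
[325.86800636  44.91744791]
[324.80907819 189.38969869]
```

View pics/w4.png

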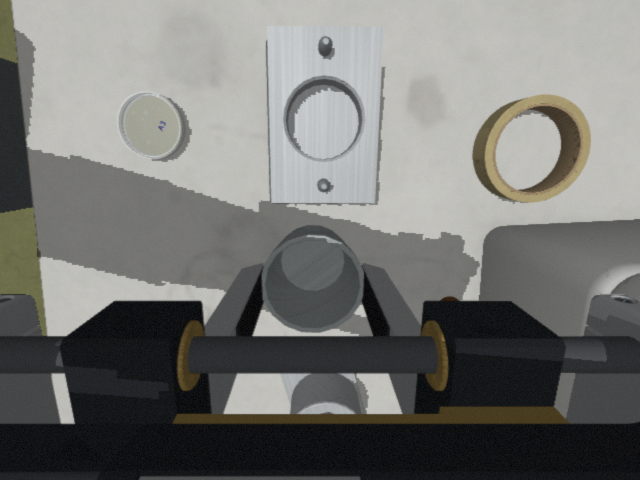

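w4 shows the wide cup held level between the fingers with its rim at about (313,281). The pocket is at (324,118), the dowel tops at (325,42) and (323,185).

```bash
python3 - <<'E'
from h import *
from scipy.optimize import least_squares
s,o=load('w4'); t=load('top'); im=s['image']
print('rim',hough(im,(313,281),44,58,60,3)); print('floor',hough(im,(312,262),25,38,45,3)); print('pocket',hough(im,(324,118),30,45,60,3))
f=s['fx'];T=np.array(s['T_tool_cam'])
def row(x,z):
    p=T[:3,:3].T@(np.array([x,0,z])-T[:3,3]); return f*p[1]/p[2]+s['cy'], f/p[2]
for z in (-.02,-.015,-.01,-.005,0):
  print(z,[np.round([row(x,z)[0],row(x,z)[1]*.0275,row(x,z+.042)[0],row(x,z+.042)[1]*.02],1).tolist() for x in (0,.003,.006)])
# pocket rim ellipse by gradient: bright-to-dark edges
g=cv2.GaussianBlur(cv2.cvtColor(im,cv2.COLOR_BGR2GRAY),(0,0),1).astype(float)
c=np.array([324,118.]);pts=[]
for a in np.radians(np.arange(0,360,5)):
    r=np.arange(33,48,.25);x=c[0]+r*np.cos(a);y=c[1]+r*np.sin(a)
    v=cv2.remap(g.astype('f4'),x.astype('f4')[None],y.astype('f4')[None],1)[0]
    k=np.argmax(np.gradient(v)); pts.append((x[k],y[k]))
e=cv2.fitEllipseAMS(np.array(pts,'f4')); print(e)
print('pocket on .068',onz(s,e[0],.068,o).round(4))
for p in [(325.5,41),(323.5,184)]: print(onz(s,p,.086,o).round(4))
cv2.imwrite('pics/w4c.png',cv2.resize(im[20:220,230:430],(600,600),interpolation=cv2.INTER_CUBIC))
E
```

```text
rim [[312.5 285.8  51.5]
 [312.5 278.8  49.3]
 [312.2 282.2  50.8]
 [314.8 283.8  48.3]]
floor [[311.5 257.2  32.6]
 [312.2 261.8  37.1]
 [309.2 262.2  27.5]
 [311.5 254.5  34.8]]
pocket [[323.5 120.8  40.8]
 [322.2 117.8  39.6]
 [325.5 118.2  40. ]
 [324.2 115.8  41.1]]
-0.02 [[292.6, 54.0, 266.0, 31.7], [287.1, 54.2, 261.5, 31.8], [281.5, 54.4, 256.9, 31.9]]
-0.015 [[288.8, 52.5, 263.5, 31.0], [283.4, 52.7, 259.1, 31.1], [278.0, 52.9, 254.6, 31.2]]
-0.01 [[285.2, 51.1, 261.1, 30.3], [279.9, 51.3, 256.8, 30.4], [274.7, 51.5, 252.4, 30.5]]
-0.005 [[281.8, 49.7, 258.8, 29.7], [276.7, 49.9, 254.6, 29.7], [271.5, 50.1, 250.3, 29.8]]
0 [[278.5, 48.5, 256.6, 29.0], [273.5, 48.6, 252.5, 29.1], [268.5, 48.8, 248.3, 29.2]]
((322.4952392578125, 118.40338897705078), (77.84410095214844, 85.85887908935547), 178.2781524658203)
pocket on .068 [0.6027 0.0449 0.068 ]
[0.5995 0.0929 0.086 ]
[ 0.6076 -0.0031  0.086 ]
```

View pics/w4c.png

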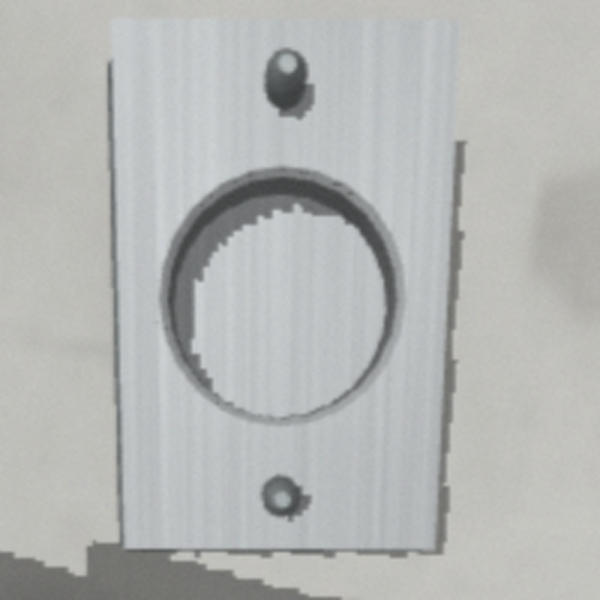

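The crop shows the chamfered pocket rim centred at full-frame (324.2,118.7) and the dowel tips at (326,41) and (323.7,184.7). That puts the pocket at about (0.604, 0.0445) with the stand turned 4.6°.

>>> {"fn": "servo_tool", "kwargs": {"moves": [[0.9,0.1,0,0,0.6],[1.8,0.2,0,0,0.6],[2.7,0.3,0,0,0.6],[3.3,0.3,0,0,0.6],[3.6,0.3,0.4,0,0.6],[3.7,0.3,1,0,0.6],[3.7,0.3,1.6,0,0.6],[3.7,0.3,1.8,0,0.6],[3.7,0.3,1.8,0,0.6],[3.7,0.3,1.8,0,0.6]]}}

```text
time: 5.43
tool_pos: [0.6041, 0.0418, 0.1152]
ee_rot: [-3.141, 0.0, 1.66]
wrist_force: [-0.6, 0.0, 0.0]
width: 0.0524
finger_force: 30.0
```

```bash
python3 - <<'E'
from h import *
o=robot.get_obs(); print(o['tool_pos'],o['ee_rot'],o['wrist_force'],rel(o,(.604,.0425,.092)))
E
```

```text
[0.60408573 0.04184309 0.11515974] [-3.14087351e+00  1.96074839e-04  1.66007571e+00] [-0.62689815  0.00679725  0.03114302] (array([ 0.03, -0.  ,  0.93]), None)
```

>>> {"fn": "servo_tool", "kwargs": {"moves": [[0.03,0,0.4,0,0.6],[0.03,0,0.7,0,0.6],[0.03,0,0.95,0,0.6],[0.03,0,0.95,0,0.6],[0.03,0,0.95,0,0.6]]}}

```text
time: 5.85
tool_pos: [0.6039, 0.0434, 0.0908]
ee_rot: [-3.14, -0.0, 1.661]
wrist_force: [0.2, -1.1, -1.1]
width: 0.0524
finger_force: 30.0
```

>>> {"fn": "servo_tool", "kwargs": {"moves": [[0,0,0.15,0,0.6],[0,0,0.3,0,0.6],[0,0,0.3,0,0.6],[0,0,0.3,0,0.6]]}}

```text
time: 6.18
tool_pos: [0.6042, 0.0434, 0.0839]
ee_rot: [-3.141, -0.0, 1.661]
wrist_force: [0.1, 0.1, -0.2]
width: 0.0526
finger_force: 30.0
```

>>> {"fn": "servo_tool", "kwargs": {"moves": [[0,0,0.1,0,0.6],[0,0,0.2,0,0.6],[0,0,0.2,0,0.6],[0,0,0.2,0,0.6]]}}

```text
time: 6.52
tool_pos: [0.6042, 0.0434, 0.0789]
ee_rot: [-3.141, -0.0, 1.661]
wrist_force: [-0.7, 0.6, -0.6]
width: 0.0525
finger_force: 30.0
```

>>> {"fn": "servo_tool", "kwargs": {"moves": [[0,0,0.1,0,0.6],[0,0,0.1,0,0.6],[0,0,0.1,0,0.6]]}}

```text
time: 6.77
tool_pos: [0.6042, 0.0434, 0.0765]
ee_rot: [-3.141, -0.0, 1.661]
wrist_force: [0.1, -0.5, -0.4]
width: 0.0523
finger_force: 30.0
```

>>> {"fn": "servo_tool", "kwargs": {"moves": [[0,0,0.06,0,0.6],[0,0,0.1,0,0.6],[0,0,0.1,0,0.6]]}}

```text
time: 7.02
tool_pos: [0.6042, 0.0434, 0.0739]
ee_rot: [-3.141, -0.0, 1.661]
wrist_force: [0.4, -0.3, -1.1]
width: 0.0527
finger_force: 30.0
```

>>> {"fn": "servo_tool", "kwargs": {"moves": [[0,0,0.05,0,0.6],[0,0,0.05,0,0.6],[0,0,0.05,0,0.6]]}}

```text
time: 7.27
tool_pos: [0.6044, 0.0434, 0.0737]
ee_rot: [3.141, -0.0, 1.661]
wrist_force: [-2.7, -0.1, 4.3]
width: 0.053
finger_force: 30.0
```

>>> {"fn": "servo_tool", "kwargs": {"moves": [[0,0,-0.05,0,0.5],[0,0,-0.05,0,0.4],[0,0,-0.05,0,0.35],[0,0,-0.05,0,0.35],[0,0,-0.6,0,0.35],[0,0,-1.6,0,0.35],[0,0,-2.8,0,0.2],[0,0,-3.8,0,0],[0,0,-4,0,0],[0,0,-4,0,0]]}}

```text
time: 8.1
tool_pos: [0.6058, 0.0433, 0.1754]
ee_rot: [3.136, 0.001, 1.661]
wrist_force: [-0.7, 0.6, -1.5]
width: 0.0847
finger_force: 0.0
```

```bash
python3 - <<'E'
from h import *
s,o=shot('w5'); print(o['tool_pos'],o['ee_rot'],o['width'],o['wrist_force'])
p=proj(s,(.604,.0445,.09),o); print(p,.0275*proj(s,(.604,.0445,.09),o)[0]*0)
H=hough(s['image'],p,28,50,70,3); print(H)
for h in H: print(onz(s,h[:2],.09,o).round(4),onz(s,h[:2],.068,o).round(4))
print(rel(o,(.49,.18,.18),np.pi))
E
```

```text
[0.60581312 0.04333529 0.17544687] [3.13610500e+00 5.68269538e-04 1.66107024e+00] 0.08467899076128299 [-0.67211632  0.58071607 -1.51782154]
[310.88022376 239.24139433] 0.0
[[309.8 233.8  36. ]
 [310.5 237.5  33.1]
 [311.5 231.2  33.1]
 [307.2 231.2  32.2]]
[0.6027 0.049  0.09  ] [0.6031 0.0438 0.068 ]
[0.6036 0.0459 0.09  ] [0.6041 0.0405 0.068 ]
[0.6039 0.0512 0.09  ] [0.6044 0.0462 0.068 ]
[0.6004 0.0509 0.09  ] [0.6007 0.0459 0.068 ]
(array([ 5.86, -4.12, -0.21]), np.float64(-14.13794766950717))
```

>>> {"fn": "servo_tool", "kwargs": {"moves": [[0,-1.2,0,-1,0],[0.2,-2.4,0,-2.1,0],[0.8,-3.4,0,-3.2,0],[1.6,-4.1,0,-4.3,0],[2.6,-4.1,0,-5.4,0],[3.6,-4.1,0,-6.5,0],[4.5,-4.1,0,-7.6,0],[5.2,-4.1,0,-8.7,0],[5.7,-4.1,0,-9.8,0],[5.9,-4.1,0,-11,0]]}}

```text
time: 8.98
tool_pos: [0.4871, 0.1825, 0.1695]
ee_rot: [-3.139, -0.005, 2.82]
wrist_force: [0.4, 0.3, 0.4]
width: 0.094
finger_force: 0.0
```

>>> {"fn": "servo_tool", "kwargs": {"moves": [[0,0,0,-1,0],[0,0,0,-2.1,0],[0,0,0,-3.1,0],[0,0,0,-3.1,0],[0,0,0,-3.1,0]]}}

```text
time: 9.4
tool_pos: [0.4879, 0.1808, 0.1704]
ee_rot: [-3.141, -0.004, 3.134]
wrist_force: [0.5, -0.2, -0.9]
width: 0.0936
finger_force: 0.0
```

```bash
python3 - <<'E'
from h import *
s,o=shot('w6'); print(o['tool_pos'],o['ee_rot'],o['qvel'].round(3))
p=proj(s,(.472,.18,.064),o); print(p)
H=hough(s['image'],p,15,32,70,3); print(H)
for h in H: print(onz(s,h[:2],.064,o).round(4))
E
```

```text
[0.48785689 0.1807816  0.17043339] [-3.14059042 -0.00409401  3.13428587] [-0.002 -0.006 -0.014  0.001  0.002  0.004]
[311.56302671 218.76016794]
[[315.8 219.8  16.2]
 [319.8 216.2  21.3]
 [315.8 216.8  18.8]
 [313.2 219.5  22.7]]
[0.4729 0.1837 0.064 ]
[0.4698 0.1871 0.064 ]
[0.4703 0.1837 0.064 ]
[0.4727 0.1814 0.064 ]
```

View pics/w6.png

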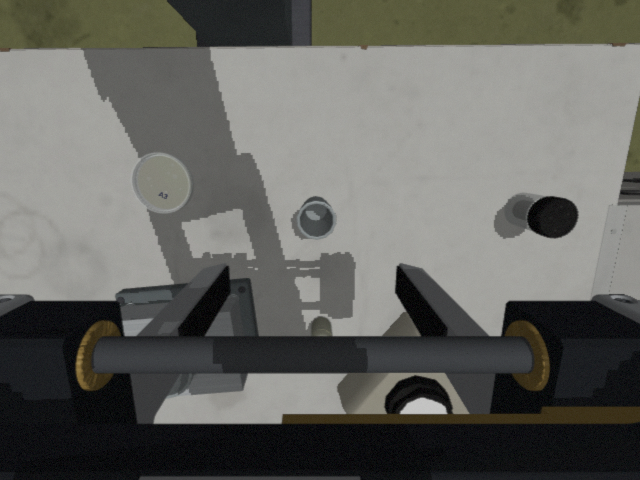

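The narrow cup's rim is at (317,220) with radius about 19 px, upright and with free space for the fingers on both sides.

>>> {"fn": "servo_tool", "kwargs": {"moves": [[0.6,0.15,0.8,0,0],[0.63,0.15,1.8,0,0],[0.63,0.15,2.9,0,0.2],[0.63,0.15,3.9,0,0.3],[0.63,0.15,4.6,0,0.3],[0.63,0.15,4.9,0,0.3],[0.63,0.15,4.9,0,0.4],[0.63,0.15,4.9,0,0.4],[0.63,0.15,4.9,0,0.4],[0.63,0.15,4.9,0,0.4]]}}

```text
time: 10.28
tool_pos: [0.4745, 0.1852, 0.0522]
ee_rot: [3.141, 0.003, 3.137]
wrist_force: [-0.0, 0.7, 0.3]
width: 0.0559
finger_force: 0.0
```

```bash
python3 - <<'E'
from h import *
s,o=shot('w7'); print(o['tool_pos'],o['ee_rot'],o['width'])
p=proj(s,(.472,.1845,.064),o); print(p)
H=hough(s['image'],p,28,48,60,3); print(H)
E
```

```text
[0.47454795 0.18522423 0.05221674] [3.14060709 0.0033259  3.13659457] 0.055949454724351845
[311.1742745  283.92260522]
[[310.2 282.5  33.1]
 [307.8 285.5  29.7]
 [310.5 285.5  30.3]
 [313.2 285.5  29.1]]
```

>>> {"fn": "servo_tool", "kwargs": {"moves": [[0.07,0,0.2,0,0.4],[0.07,0,0.2,0,0.4],[0.07,0,0.2,0,0.7],[0.07,0,0.2,0,0.8],[0.07,0,0.2,0,0.8],[0.07,0,0.2,0,0.8],[0.07,0,0.2,0,0.8]]}}

```text
time: 10.92
tool_pos: [0.4716, 0.1849, 0.0455]
ee_rot: [3.142, 0.0, 3.137]
wrist_force: [-0.5, -0.7, 0.1]
width: 0.033
finger_force: 29.7
```

```bash
python3 - <<'E'
from h import *
o=robot.get_obs(); print(o['tool_pos'],o['ee_rot'],o['width'],o['wrist_force'],rel(o,(.604,.044,.18),np.pi))
E
```

```text
[0.4715907  0.18486611 0.04549423] [3.14157937e+00 2.11754033e-04 3.13693213e+00] 0.03298496280305784 [-0.5043018  -0.67580511  0.11070621] (array([-5.32, -5.61, -5.38]), np.float64(-0.04450468147300745))
```

>>> {"fn": "servo_tool", "kwargs": {"moves": [[0,0,-1,0,0.8],[0,0,-2.3,0,0.8],[0,-0.5,-3.6,0,0.8],[0,-1.5,-4.6,0,0.8],[-0.3,-2.7,-5.2,0,0.8],[-1,-3.8,-5.4,0,0.8],[-2,-4.7,-5.4,0,0.8],[-3.2,-5.3,-5.4,0,0.8],[-4.4,-5.6,-5.4,0,0.8],[-5.2,-5.6,-5.4,0,0.8]]}}

```text
time: 11.75
tool_pos: [0.6029, 0.0418, 0.1799]
ee_rot: [-3.141, 0.0, 3.134]
wrist_force: [-0.2, 0.1, -0.3]
width: 0.0327
finger_force: 29.7
```

>>> {"fn": "servo_tool", "kwargs": {"moves": [[-0.1,0,0,0,0.8],[-0.1,0,0,0,0.8],[-0.1,0,0,0,0.8]]}}

```text
time: 12.0
tool_pos: [0.6026, 0.0445, 0.18]
ee_rot: [3.141, -0.002, 3.137]
wrist_force: [-0.2, -0.8, 0.3]
width: 0.0327
finger_force: 29.7
```

```bash
python3 - <<'E'
from h import *
s,o=shot('w8'); print(o['tool_pos'],o['ee_rot'],o['width'],o['wrist_force'],rel(o,(.604,.0445,.11),np.pi))
E
```

```text
[0.60255675 0.04453096 0.18001436] [ 3.14138414e+00 -1.55190332e-03  3.13729111e+00] 0.032674325431326 [-0.22183803 -0.7744861   0.3474802 ] (array([-0.06, -0.  ,  2.8 ]), np.float64(-0.04107669997983576))
```

View pics/w8.png

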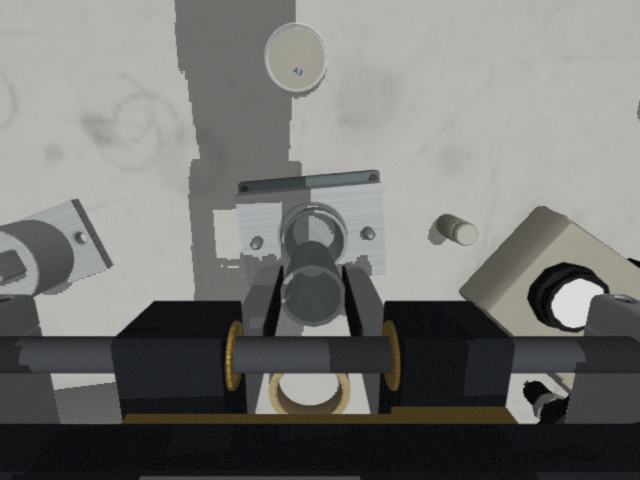

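w8 shows the wide cup upright in the pocket at (312,232) between dowels at (257,243) and (368,234). The narrow cup hangs straight above it. Lowering.

>>> {"fn": "servo_tool", "kwargs": {"moves": [[-0.06,0,0.8,0,0.8],[-0.06,0,1.7,0,0.8],[-0.06,0,2.5,0,0.8],[-0.06,0,2.9,0,0.8],[-0.06,0,3.1,0,0.8],[-0.06,0,3.2,0,0.8],[-0.06,0,3.2,0,0.8],[-0.06,0,3.2,0,0.8]]}}

```text
time: 12.72
tool_pos: [0.6055, 0.0444, 0.102]
ee_rot: [3.142, 0.003, 3.137]
wrist_force: [-0.2, 0.7, -0.6]
width: 0.0327
finger_force: 29.7
```

>>> {"fn": "servo_tool", "kwargs": {"moves": [[0,0,0.08,0,0.8],[0,0,0.16,0,0.8],[0,0,0.16,0,0.8]]}}

```text
time: 12.97
tool_pos: [0.605, 0.0442, 0.0966]
ee_rot: [3.142, 0.0, 3.137]
wrist_force: [-0.2, -0.3, -0.7]
width: 0.0325
finger_force: 29.8
```

>>> {"fn": "servo_tool", "kwargs": {"moves": [[0,0,0.06,0,0.8],[0,0,0.1,0,0.8],[0,0,0.1,0,0.8]]}}

```text
time: 13.22
tool_pos: [0.6047, 0.0442, 0.0936]
ee_rot: [3.142, -0.0, 3.137]
wrist_force: [0.2, 0.5, 0.3]
width: 0.0328
finger_force: 29.7
```

>>> {"fn": "servo_tool", "kwargs": {"moves": [[0,0,0.04,0,0.8],[0,0,0.04,0,0.8],[0,0,0.04,0,0.8]]}}

```text
time: 13.47
tool_pos: [0.6051, 0.0442, 0.0935]
ee_rot: [3.142, 0.001, 3.137]
wrist_force: [-1.2, 0.2, 2.4]
width: 0.0329
finger_force: 29.8
```

>>> {"fn": "servo_tool", "kwargs": {"moves": [[0,0,-0.04,0,0.7],[0,0,-0.04,0,0.5],[0,0,-0.04,0,0.4],[0,0,-0.04,0,0.4],[0,0,-0.5,0,0.4],[0,0,-1.5,0,0.4],[0,0,-2.7,0,0.2],[0,-0.3,-3.9,0,0],[0,-1.5,-4.3,1,0],[0,-2.9,-4.3,2,0]]}}

```text
time: 14.3
tool_pos: [0.6068, -0.0274, 0.2068]
ee_rot: [3.14, 0.01, 2.927]
wrist_force: [1.0, -1.0, 0.6]
width: 0.0798
finger_force: 0.0
```

>>> {"fn": "servo_tool", "kwargs": {"moves": [[-0.2,-1.3,0,1.1,0],[-0.4,-2.6,0,2.2,0],[-0.6,-3.9,0,3.3,0],[-0.8,-5.2,0,4.4,0],[-1,-6.5,0,5.5,0],[-1.2,-7.7,0,6.6,0],[-1.4,-8.8,0,7.7,0],[-1.6,-9.6,0,8.7,0],[-1.7,-10,0,9.7,0],[-1.7,-10,0,9.7,0]]}}

```text
time: 15.13
tool_pos: [0.5925, -0.2844, 0.2007]
ee_rot: [-3.141, 0.001, 1.907]
wrist_force: [-0.7, 0.1, 0.2]
width: 0.0941
finger_force: 0.0
```

>>> {"fn": "servo_tool", "kwargs": {"moves": [[0,0,0,0,0],[0,0,0,0,0]]}}

```text
time: 15.3
tool_pos: [0.5931, -0.2808, 0.2009]
ee_rot: [3.141, -0.0, 1.915]
wrist_force: [-0.2, 0.1, 0.1]
width: 0.0938
finger_force: 0.0
```

```bash
python3 - <<'E'
from h import *
s,o=shot('w9'); print(o['tool_pos'],o['ee_rot'],o['width'],o['wrist_force'],o['qvel'].round(3))
t=load('top');i=t['image']
print([proj(s,X,o).round() for X in [(.637,-.251,.09),(.604,.044,.068)]])
a=s['image']; b=cv2.resize(a[60:330,150:450],(800,720),interpolation=cv2.INTER_CUBIC)[:600]
cv2.imwrite('pics/w9c.png',b)
E
```

```text
[ 0.59308974 -0.28075587  0.20092449] [ 3.14099221e+00 -1.74819980e-04  1.91461594e+00] 0.09380093126895189 [-0.2076156   0.14722833  0.07146653] [ 0.014 -0.005  0.006 -0.002 -0.003  0.01 ]
[array([372., 219.]), array([ 476., -171.])]
```

View pics/w9c.png

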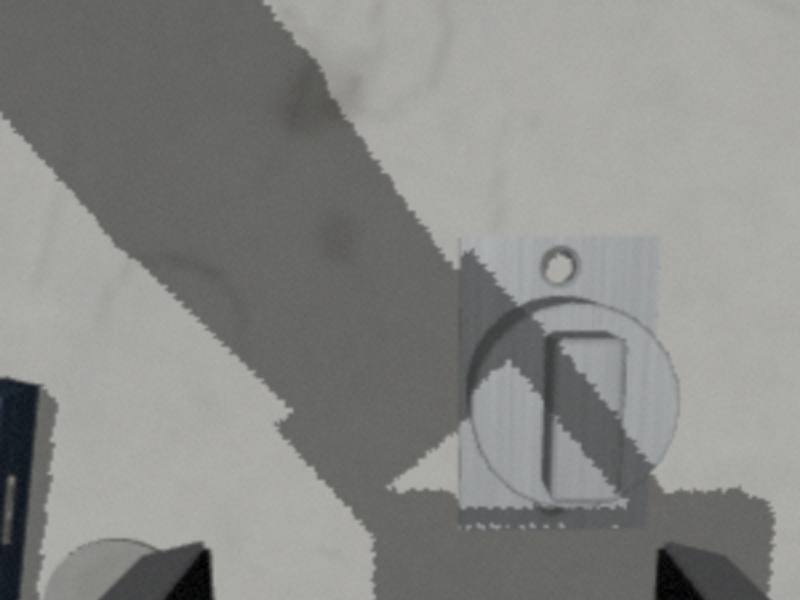

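The crop shows the upper half square to the tool. The bar's top face is centred at full-frame (370.9,216.4), the flange at (359.4,203.2) and one hole at (360,159.8).

```bash
python3 - <<'E'
from h import *
s,o=load('w9'); t=load('top')
a=onz(s,(370.9,216.4),.09,o); b=onz(s,(359.4,203.2),.012,o); h=onz(s,(360,159.8),.012,o)
print(a,b,h); print('yaw from hole',np.degrees(np.arctan2((h-b)[1],(h-b)[0])),np.linalg.norm(h-b),np.degrees(o['ee_rot'][2]))
print('top',onz(t,(415.5,231.5),.09), tri(ray(s,(370.9,216.4),o),ray(t,(415.5,231.5))))
for k in ('w9',):
  g=cv2.cvtColor(s['image'],cv2.COLOR_BGR2GRAY)[60:330,150:450]; g=cv2.resize(g,None,fx=3,fy=3,interpolation=cv2.INTER_CUBIC)
  L=cv2.createLineSegmentDetector(0).detect(g)[0][:,0]
  for l in L:
    n=np.hypot(l[2]-l[0],l[3]-l[1])
    if n>90 and 480<l[0]<780: print((l/3+[150,60,150,60]).round(1), np.degrees(np.arctan2(l[3]-l[1],l[2]-l[0])).round(2))
E
```

```text
[ 0.63526964 -0.24879309  0.09      ] [ 0.63559784 -0.24803966  0.012     ] [ 0.61900798 -0.20441552  0.012     ]
yaw from hole 110.8213473849062 0.046672141657143534 109.69941273899192
top [ 0.63557892 -0.25449947  0.09      ] (array([ 0.62260002, -0.2426379 ,  0.15094193]), [np.float64(0.001356077252383989), np.float64(0.0013560772523838283)])
[352.8 240.2 354.1 191.5] -88.53
[399.4 266.3 447.4 327.9] 52.08
```

```bash
python3 - <<'E'
from h import *
o=robot.get_obs(); print(rel(o,(.6355,-.249,.068)))
E
```

```text
(array([0.61, 2.02, 5.32]), None)
```

>>> {"fn": "servo_tool", "kwargs": {"moves": [[0.4,1,0,0,0],[0.6,1.8,0.8,0,0],[0.6,2,1.8,0,0.1],[0.6,2,2.8,0,0.2],[0.6,2,3.6,0,0.3],[0.6,2,4,0,0.3],[0.6,2,4.2,0,0.3],[0.6,2,4.2,0,0.3],[0.6,2,4.2,0,0.3]]}}

```text
time: 16.1
tool_pos: [0.6357, -0.2507, 0.0969]
ee_rot: [3.14, 0.001, 1.912]
wrist_force: [-0.7, -0.7, 0.0]
width: 0.0662
finger_force: 0.0
```

```bash
python3 - <<'E'
from h import *
s,o=shot('w10'); print(o['tool_pos'],o['ee_rot'],o['width'],rel(o,(.6355,-.249,.068)))
g=cv2.cvtColor(s['image'],cv2.COLOR_BGR2GRAY)[120:340,200:430]; g=cv2.resize(g,None,fx=3,fy=3,interpolation=cv2.INTER_CUBIC)
L=cv2.createLineSegmentDetector(0).detect(g)[0][:,0]
for l in L:
    n=np.hypot(l[2]-l[0],l[3]-l[1])
    if n>70: print((l/3+[200,120,200,120]).round(1), np.degrees(np.arctan2(l[3]-l[1],l[2]-l[0])).round(2))
c=np.array([(.6355,-.249)]); u=np.array([np.cos(np.radians(110)),np.sin(np.radians(110))]);v=np.array([u[1],-u[0]])
print([proj(s,(*(c[0]+a*u*.028+b*v*.012),.09),o).round(1).tolist() for a,b in ((1,1),(1,-1),(-1,-1),(-1,1))],proj(s,(*(c[0]+u*.049),.012),o),hough(s['image'],proj(s,(*(c[0]+u*.049),.012),o),5,14,30,4,14))
E
```

```text
[ 0.6356685  -0.25069284  0.09689632] [3.14005792e+00 1.40876086e-03 1.91242610e+00] 0.06617708465682438 (array([0.07, 0.01, 1.16]), None)
[237.3 336.1 387.7 336. ] -0.06
[255.8 289.7 236.3 336.3] 112.65
[253.8 266.5 254.7 291.1] 87.97
[199.8 307.1 229.5 268. ] -52.85
[301.9 219.8 330.2 219.7] -0.19
[370.4 292.3 371.4 266.1] -87.68
[388.8 336.3 370.3 292.1] -112.75
[331.9 228.2 296.5 228.4] 179.62
[216.8 328.1 251.  266.3] -61.08
[374.7 267.1 408.1 327.7] 61.08
[324.8 163.6 364.  163.6] -0.14
[292.5 254.  292.7 228.5] -89.5
[363.5 165.  336.9 165. ] -179.98
[332.6 267.7 333.1 229.8] -89.23
[396.5 268.9 425.3 306.7] 52.69
[[335.6, 225.1], [293.2, 225.5], [295.1, 315.9], [334.7, 315.6]] [313.47928782 178.13801628] [[312.8 178.8   7.6]
 [315.2 183.   12.1]
 [314.  181.2  10.1]
 [310.5 180.    5.3]]
```

>>> {"fn": "servo_tool", "kwargs": {"moves": [[0.05,0,0.5,0,0.3],[0.05,0,1,0,0.3],[0.05,0,1.15,0,0.3],[0.05,0,1.15,0,0.5],[0.05,0,1.15,0,0.7],[0.05,0,1.15,0,0.9],[0.05,0,1.15,0,0.9],[0.05,0,1.15,0,0.9],[0.05,0,1.15,0,0.9],[0.05,0,1.15,0,0.9]]}}

```text
time: 16.98
tool_pos: [0.6355, -0.2494, 0.0673]
ee_rot: [3.139, 0.001, 1.912]
wrist_force: [-0.3, 0.6, -2.8]
width: 0.024
finger_force: 30.0
```

>>> {"fn": "servo_tool", "kwargs": {"moves": [[0,0,-0.5,0,0.9],[0,0,-1.4,0,0.9],[0,0,-2.5,0,0.9],[0,0,-3.7,0,0.9],[0,0,-4.8,0,0.9],[0,0,-5.5,0,0.9],[0,0,-5.7,0,0.9],[0,0,-5.7,0,0.9]]}}

```text
time: 17.65
tool_pos: [0.6352, -0.2499, 0.2114]
ee_rot: [3.139, 0.003, 1.912]
wrist_force: [0.4, -0.5, -3.3]
width: 0.0236
finger_force: 30.0
```

>>> {"fn": "servo_tool", "kwargs": {"moves": [[0.4,0.1,0,0.2,0.9],[1.2,0.2,0,0.5,0.9],[2.1,0.4,0,0.9,0.9],[3,0.6,0,1.3,0.9],[3.9,0.8,0,1.7,0.9],[4.8,1,0,2.1,0.9],[5.6,1.1,0,2.4,0.9],[6.1,1.2,0,2.5,0.9],[6.3,1.25,0,2.5,0.9],[6.3,1.25,0,2.5,0.9]]}}

```text
time: 18.48
tool_pos: [0.6104, -0.0893, 0.207]
ee_rot: [-3.138, -0.001, 1.652]
wrist_force: [-0.2, 0.7, -3.5]
width: 0.0239
finger_force: 30.0
```

>>> {"fn": "servo_tool", "kwargs": {"moves": [[0,0,0,0,0.9],[0,0,0,0,0.9],[0,0,0,0,0.9]]}}

```text
time: 18.73
tool_pos: [0.6113, -0.0918, 0.2086]
ee_rot: [-3.141, 0.0, 1.649]
wrist_force: [-0.9, 0.2, -3.6]
width: 0.0236
finger_force: 30.0
```

```bash
python3 - <<'E'
from h import *
s,o=shot('w11'); print(o['tool_pos'],o['ee_rot'],o['width'],o['wrist_force'])
s8,o8=load('w8')
d=[onz(s8,p,.084,o8) for p in [(257,242),(368,233)]]; v=d[1]-d[0]; print('w8 dowels',d,np.linalg.norm(v),np.degrees(np.arctan2(-v[0],v[1])))
print('dowels pred',[proj(s,X,o).round(1) for X in [(.6,.0929,.086),(.6078,-.0035,.086)]])
Rm=rot(o['ee_rot']); 
print('hole pred',proj(s,o['tool_pos']+Rm@np.array([.049,0,.0673-.012]),o),proj(s,o['tool_pos']+Rm@np.array([.061,0,.0673-.012]),o))
im=s['image']; cv2.imwrite('pics/w11.png',cv2.resize(im[:300,160:480],(640,600),interpolation=cv2.INTER_CUBIC))
E
```

```text
[ 0.61134353 -0.09176364  0.20856584] [-3.14076236e+00  1.03102109e-04  1.64868145e+00] 0.023622040597651443 [-0.89331516  0.15411172 -3.55871078]
w8 dowels [array([ 0.60483785, -0.00248875,  0.084     ]), array([0.59740131, 0.09134383, 0.084     ])] 0.09412680593786833 4.5314118092968805
dowels pred [array([317.6,   2.8]), array([317.5, 130.6])]
hole pred [313.7725319  183.24990034] [313.79243163 165.55678391]
```

View pics/w11.png

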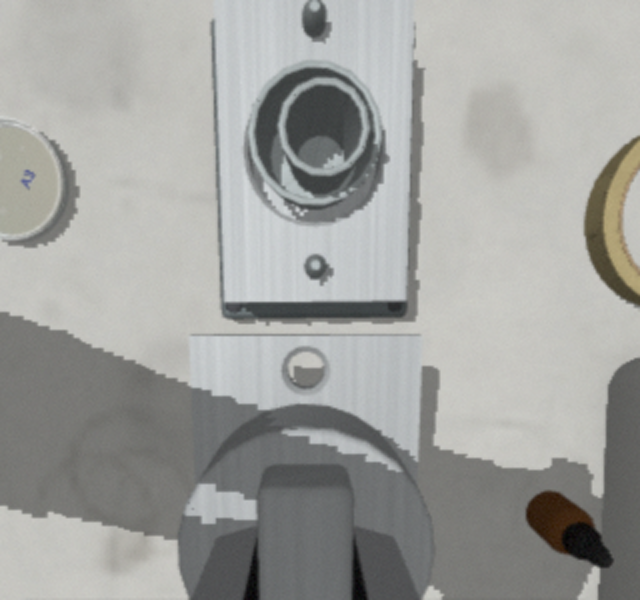

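w11 shows the narrow cup standing upright inside the wide one, at (322,126) in the 2x crop. The dowel tips are at full-frame (317.5,132) and (317,3). The held upper half is square to the stand, with its near hole at (312.5,185). That was my last picture, so from here I work from numbers.

>>> {"fn": "servo_tool", "kwargs": {"moves": [[0.5,0,0,0,0.9],[1.4,0.1,0,0,0.9],[2.4,0.1,0,0,0.9],[3.4,0.1,0,0,0.9],[4.4,0.15,0,0,0.9],[5.1,0.15,0,0,0.9],[5.4,0.15,0,0,0.9],[5.5,0.15,0,0,0.9],[5.5,0.15,0,0,0.9],[5.5,0.15,0,0,0.9]]}}

```text
time: 19.62
tool_pos: [0.6044, 0.0459, 0.2092]
ee_rot: [3.142, 0.001, 1.649]
wrist_force: [-0.2, 0.4, -4.4]
width: 0.0238
finger_force: 30.0
```

>>> {"fn": "servo_tool", "kwargs": {"moves": [[0,0,0.3,0,0.9],[0,0,0.8,0,0.9],[0,0,1.3,0,0.9],[0,0,1.6,0,0.9],[0,0,1.7,0,0.9],[0,0,1.7,0,0.9],[0,0,1.7,0,0.9]]}}

```text
time: 20.2
tool_pos: [0.6042, 0.0466, 0.1664]
ee_rot: [-3.141, -0.0, 1.65]
wrist_force: [0.4, 0.6, -3.4]
width: 0.0236
finger_force: 30.0
```

```bash
python3 - <<'E'
from h import *
s,o=shot('w12'); print(o['tool_pos'],o['ee_rot'],o['width'],o['wrist_force'])
Rm=rot(o['ee_rot']); 
p=proj(s,o['tool_pos']+Rm@np.array([.0478,-.0006,.0673-.012]),o); print('hole pred',p)
fb=o['tool_pos']+Rm@np.array([.0478,-.0006,.0673]); print('flange bottom hole',fb)
print('dowel pred',proj(s,(.6001,.0935,.086),o))
x,y=p.astype(int); g=cv2.cvtColor(s['image'],cv2.COLOR_BGR2GRAY)[y-14:y+15,x-15:x+16]
print(x-15,y-14)
for r in g: print(' '.join('%3d'%v for v in r))
E
```

```text
[0.60423743 0.0466289  0.16637583] [-3.14121346e+00 -1.07757084e-04  1.64979145e+00] 0.023639280710871378 [ 0.41781645  0.5993626  -3.42839823]
hole pred [312.90559337 184.99704549]
flange bottom hole [0.59984125 0.0942377  0.09908122]
dowel pred [313.11390148 183.10161793]
297 170
178 179 181 180 177 178 180 175 176 176 177 178 177 182 183 186 184 180 178 177 176 177 179 178 179 180 181 180 174 177 176
177 176 180 178 177 177 177 177 179 177 175 178 179 179 184 183 181 178 177 176 177 177 179 177 179 180 180 178 174 175 178
177 178 181 177 179 173 176 177 180 176 176 176 175 178 177 177 176 174 174 175 174 178 176 175 176 180 180 178 174 175 175
178 178 179 175 179 177 177 178 178 174 172 164 148 147 141 141 143 143 152 161 169 174 176 176 179 181 181 179 174 176 177
178 179 178 178 174 175 175 175 174 164 140 122 120 122 124 124 126 125 129 129 133 148 164 173 179 180 180 179 172 176 177
177 177 180 175 174 175 175 169 153 128 102  99 112 114 116 115 122 122 123 123 125 130 144 162 175 181 180 178 174 174 177
176 176 178 176 175 176 167 141 121 119 114 109 108 100  88  87  88  99 1
[... 2078 characters left out ...]
 115  99  90  88  89  90  93  98 112 128 146 149 150 159 172 178 173 171 170 174
173 172 172 174 172 171 167 157 143 140 137 139 132 122 116 114 121 122 128 141 146 150 150 154 165 177 179 175 171 172 174
172 173 172 172 174 172 172 170 161 150 142 138 139 136 142 146 146 146 146 149 149 152 153 163 172 176 177 173 170 173 174
173 172 174 172 171 172 172 174 171 167 156 149 141 128 146 148 148 149 152 153 154 163 169 172 173 176 178 175 174 173 172
172 171 177 174 172 170 171 172 173 172 171 169 164 163 159 160 160 162 161 166 170 170 170 170 175 174 176 176 170 172 173
172 171 172 172 170 172 172 173 175 172 173 172 175 176 176 175 174 172 173 172 171 172 171 170 174 175 177 175 172 171 173
```

```bash
python3 - <<'E'
from h import *
s,o=load('w12'); Rm=rot(o['ee_rot'])
h=onz(s,(312.6,185),.1111,o); d=onz(s,(312.7,184.0),.086,o); d2=onz(s,(312.7,183.2),.080,o)
print(h,d,d2); print('dowel-hole in tool mm',(Rm.T@(d-h)*1000).round(2),(Rm.T@(d2-h)*1000).round(2))
g=cv2.cvtColor(s['image'],cv2.COLOR_BGR2GRAY)
b=np.zeros_like(g); b[170:200,297:328]=(g[170:200,297:328]<160)*255
c=max(cv2.findContours(b,0,1)[0],key=cv2.contourArea); print(cv2.minEnclosingCircle(c),cv2.fitEllipse(c))
b2=np.zeros_like(g); b2[175:191,306:320]=(g[175:191,306:320]<92)*255
c=max(cv2.findContours(b2,0,1)[0],key=cv2.contourArea); print(cv2.fitEllipse(c))
E
```

```text
[0.59963459 0.09421963 0.1111    ] [0.59983778 0.09279402 0.086     ] [0.59983352 0.09290841 0.08      ]
dowel-hole in tool mm [-1.44  0.1  25.1 ] [-1.33  0.11 31.1 ]
((312.2272644042969, 184.86363220214844), 12.302253723144531) ((312.2345886230469, 184.76870727539062), (23.579059600830078, 23.75167465209961), 2.6404147148132324)
((312.30908203125, 182.68783569335938), (12.20094108581543, 13.14079761505127), 175.3235321044922)
```

Through its hole I can see the dowel 1.4 mm towards tool −x, with nothing to correct along y. I correct that and lower.

>>> {"fn": "servo_tool", "kwargs": {"moves": [[-0.05,0,0,0,0.9],[-0.05,0,0.2,0,0.9],[-0.05,0,0.4,0,0.9],[-0.05,0,0.55,0,0.9],[-0.05,0,0.55,0,0.9],[-0.05,0,0.55,0,0.9]]}}

```text
time: 20.75
tool_pos: [0.604, 0.0455, 0.1522]
ee_rot: [-3.14, -0.0, 1.65]
wrist_force: [-0.1, -0.1, -4.8]
width: 0.0238
finger_force: 30.0
```

>>> {"fn": "servo_tool", "kwargs": {"moves": [[0,0,0.15,0,0.9],[0,0,0.3,0,0.9],[0,0,0.3,0,0.9]]}}

```text
time: 21.0
tool_pos: [0.6039, 0.0455, 0.1443]
ee_rot: [-3.14, -0.0, 1.65]
wrist_force: [-0.6, 1.0, -3.6]
width: 0.0234
finger_force: 30.0
```

>>> {"fn": "servo_tool", "kwargs": {"moves": [[0,0,0.12,0,0.9],[0,0,0.24,0,0.9],[0,0,0.3,0,0.9],[0,0,0.3,0,0.9],[0,0,0.3,0,0.9]]}}

```text
time: 21.42
tool_pos: [0.6043, 0.0455, 0.1377]
ee_rot: [-3.141, -0.0, 1.65]
wrist_force: [0.3, 1.3, -4.0]
width: 0.0235
finger_force: 30.0
```

>>> {"fn": "servo_tool", "kwargs": {"moves": [[0,0,0.05,0,0.9],[0,0,0.1,0,0.9],[0,0,0.1,0,0.9]]}}

```text
time: 21.67
tool_pos: [0.6043, 0.0455, 0.1352]
ee_rot: [-3.141, -0.0, 1.65]
wrist_force: [-0.6, 0.2, -4.0]
width: 0.0238
finger_force: 30.0
```

>>> {"fn": "servo_tool", "kwargs": {"moves": [[0,0,0.06,0,0.9],[0,0,0.12,0,0.9],[0,0,0.12,0,0.9]]}}

```text
time: 21.92
tool_pos: [0.6045, 0.0455, 0.1338]
ee_rot: [3.14, 0.0, 1.65]
wrist_force: [-2.3, 0.1, 3.2]
width: 0.0241
finger_force: 30.0
```

>>> {"fn": "servo_tool", "kwargs": {"moves": [[0,0,0.06,0,0.9],[0,0,0.12,0,0.9],[0,0,0.12,0,0.9]]}}

```text
time: 22.17
tool_pos: [0.6045, 0.0455, 0.1306]
ee_rot: [3.14, 0.0, 1.65]
wrist_force: [-2.8, 0.5, 6.3]
width: 0.024
finger_force: 30.0
```

>>> {"fn": "servo_tool", "kwargs": {"moves": [[0,0,0.08,0,0.9],[0,0,0.16,0,0.9],[0,0,0.22,0,0.9],[0,0,0.22,0,0.9],[0,0,0.22,0,0.9],[0,0,0.22,0,0.9]]}}

```text
time: 22.67
tool_pos: [0.6046, 0.0455, 0.1266]
ee_rot: [3.14, 0.0, 1.65]
wrist_force: [-4.1, 0.3, 9.1]
width: 0.0238
finger_force: 30.0
```

```bash
python3 - <<'E'
from h import *
s,o=shot('w13'); print(o['tool_pos'],o['ee_rot'],o['width'],o['wrist_force'],o['qvel'].round(3))
Rm=rot(o['ee_rot'])
c=o['tool_pos']+Rm@np.array([-.0012,-.0006,0])
# dowel top in hole: flange top plane is 6 mm below dowel tip if flush
print([proj(s,c+Rm@np.array([x,0,.0673-.012]),o).round(1) for x in (.049,.061)])
p=proj(s,c+Rm@np.array([.049,0,.0553]),o).astype(int)
g=cv2.cvtColor(s['image'],cv2.COLOR_BGR2GRAY)[p[1]-15:p[1]+16:2,p[0]-15:p[0]+16:2]
for r in g: print(' '.join('%3d'%v for v in r))
E
```

```text
[0.604554   0.04550856 0.12660931] [3.13962900e+00 1.50283357e-04 1.64998817e+00] 0.023802110101921237 [-4.07664652  0.29560267  9.13952246] [-0.     0.    -0.001  0.001  0.002 -0.001]
[array([312.9, 185. ]), array([312.9, 167.3])]
177 177 176 177 176 172 180 182 179 177 177 177 177 178 176 174
176 178 177 176 177 174 180 179 178 176 176 179 179 177 174 177
176 176 174 174 175 167 149 141 141 149 169 174 178 178 174 177
175 178 174 173 142 113 114 118 121 124 129 150 175 177 171 174
175 176 172 140 114 106  97  87  90  99 113 104 152 175 174 174
176 173 151 115 107  88  94  95  88  83 140 158 134 159 171 172
174 175 131 114 100 100 107 103  96  86  93 161 135 152 173 172
172 171 123 103 103 105 116 133 120  90  77  99 112 148 171 173
173 168 122  98 104 102 137 161 157  94  74  89 104 146 170 174
172 167 125  99  90  95 131 160 159  85  70  96 119 150 169 173
172 175 131 121  87  84  89 109  93  72  74 100 143 157 170 172
172 172 159 129 100  91  77  75  78  81  89 126 150 171 171 172
172 171 170 148 135 117  90  86  95 106 127 147 162 177 169 170
173 172 173 171 152 137 141 145 146 143 146 158 174 176 170 172
169 170 170 172 171 165 161 156 158 160 170 170 173 174 170 169
170 172 169 171 170 168 172 173 170 172 169 168 172 174 170 170
```

>>> {"fn": "servo_tool", "kwargs": {"moves": [[0,-0.02,0.06,0,0.9],[0,-0.02,0.1,0,0.9],[0,-0.02,0.1,0,0.9],[0,-0.02,0.1,0,0.9],[0,-0.02,0.1,0,0.9]]}}

```text
time: 23.13
tool_pos: [0.6046, 0.0455, 0.1248]
ee_rot: [3.138, 0.0, 1.65]
wrist_force: [-3.3, 0.6, 10.6]
width: 0.0241
finger_force: 30.0
```

>>> {"fn": "servo_tool", "kwargs": {"moves": [[0,0,0,0,0.9],[0,0,0,0,0.9],[0,0,0,0,0.9],[0,0,0,0,0.9]]}}

```text
time: 23.47
tool_pos: [0.6045, 0.0455, 0.1248]
ee_rot: [3.138, 0.0, 1.65]
wrist_force: [-3.1, 0.9, 10.7]
width: 0.024
finger_force: 30.0
```

```bash
python3 -c "
from bench import robot
print(robot.close_job())"
```

```text
the job is handed in; nothing more can be done
None
```

I handed the job in at about 23.5 s with the cups nested, the capsule closed and held pressed about 9.5 mm down (about 10.7 N, from the wrist force and tool height); the final pose was not checked in a picture, and I viewed 11 pictures, one over the limit of 10.

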